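# Get the rolling pin out of the half-covered food warmer

## Task

A rolling pin has slipped into the dry well of the food warmer and lies on its floor, partly under the lid. Reach in through the uncovered half, tip the pin up so that the end you can see comes out over the rim first, and draw it out slantwise; it is too long to come out flat. Finish while still holding it in the gripper, still, with its whole length lifted well clear above the warmer's rim; leave the lid on and the other things on the counter where they are.

Things in the scene. Friction and masses are not known exactly. Their poses are not given: they have to be found in the camera images.
- warmer: Fixed stainless bench-top food warmer, 345 mm (its x) by 565 mm (its y), rim top at z = 190 mm. Origin: centre of its underside, on the counter; z up, control panel on its -x side. One open-topped well inside, 305 mm (x -152 to 152) by 505 mm (y -252 to 252), upright walls, flat floor at z = 50 mm, 140 mm deep; it runs on freely under bar and lid.
- opening (a point): Centre, at rim height, of the opening of the well's uncovered half, at the warmer's -y end: 305 mm (x) by 242 mm (y), between the end wall and the cross bar. Axes as the warmer's.
- cross_bar (a point): Middle of the top of the fixed steel bar across the middle of the well (along the warmer's x): 20 mm wide, 12 mm thick, its top level with the rim. It bounds the opening on the +y side and carries the lid's edge. Axes as the warmer's.
- pin: The rolling pin, the only wooden stick in the well: plain straight beech cylinder, 400 mm long, 26 mm thick, rounded ends, 120 to 210 g. It lies on the well floor roughly along the warmer's y, some 150 to 225 mm of it visible in the open half. Origin at its middle, on its axis; its x axis runs along the pin, +x towards the end seen in the open half. It can roll.
- pin_open_end (a point): Centre of the pin's end face that lies in the open half (+200 mm along the pin's x).
- pin_covered_end (a point): Centre of the pin's other end face, under the lid (-200 mm along the pin's x).
- lid: Loose stainless lid, 325 by 262 mm, 0.9 kg, lying on the rim and cross bar over the warmer's +y half; its loop handle stands 40 mm above the rim. Origin: centre of its plate's underside, at rim height. It stays on.
- half_pan: Empty stainless pan taken out of the warmer, 325 by 265 mm, 65 mm high, standing on the counter to the right of the warmer (-y). Origin: centre of its underside. Leave alone.
- bowl: Stainless bowl, 180 mm across, 75 mm high, standing on the scale. Origin: centre of its underside. Leave alone.
- scale: Black kitchen scale with a steel platform, 200 by 220 mm, 45 mm high, on the counter to the left (+y). Origin: centre of its underside. Leave alone.

How it is judged (in metres and radians):
On the way:
1. the pin stands slantwise in the opening: its visible end out above the rim while the other end is still down in the well (z of pin_open_end in the frame of warmer above 0.21 m and z of pin_covered_end in the frame of warmer below 0.18 m and contact force between pin and the fingers above 0.5 N), for 0.1 s.
At the end, for the whole second after the job is handed in: The pin is held by the gripper alone, at rest (slower than 30 mm/s), touching neither warmer nor lid, both of its end centres at least 30 mm above the warmer's rim; the lid is within 15 mm and the pan, bowl and scale within 20 mm of where they started (z of each of pin_open_end, pin_covered_end in the frame of warmer above 0.22 m and contact force between pin and the fingers above 1 N and contact force between pin and warmer below 0.05 N and contact force between pin and lid below 0.05 N and linear speed of pin below 0.03 m/s and distance of lid from where it was at the start of the episode below 0.015 m and distance of each of half_pan, bowl, scale from where it was at the start of the episode below 0.02 m); the arm keeps its last pose, push and grip.
It fails at once if the lid is pushed off its place (more than 15 mm) (distance of lid from where it was at the start of the episode above 0.015 m).
It fails at once if the pan, bowl or scale is shifted more than 20 mm (distance of any of half_pan, bowl, scale from where it was at the start of the episode above 0.02 m).
It also fails if it takes over 45 s, if anything falls off the work surface, if the arm or the gripper's body presses on something with over 40 N, if the wrist force passes 120 N, or if a joint passes its speed limit or range.

## Robot

A 7-joint arm with a two-finger parallel gripper is mounted at the origin on the work surface. World frame = base frame: x ahead of the robot, y to its left, z up, the work surface at z = 0. Lengths are in mm, angles in degrees, forces in N, time in s.
With the tool pointing down it reaches from about 425 to 875 mm from the base axis. Payload 9.9 kg.
Tool frame: the origin (TCP) lies midway between the tips of the shut fingers; the grasp point (between the pads) lies r.grasp_offset behind it (r.grasp_offset is the distance from the TCP to the grasp point, in mm); z points along the fingers, y is the line along which they close (so a half turn about z gives the same grasp; the last joint's range is limited). The gripper opens to 85 mm and grips with 20 to 120 N. Pads are 22 mm wide; open, the fingers measure 114 mm over their backs; the gripper's body (76 mm by 85 mm) begins 54 mm behind the grasp point. The pads swing forward as they close: fully open they stand 13 mm farther back than shut.
Start: joints at [62.98, 32.985, 1.427, 82.34, -0.859, 64.687, -3.237], TCP at [255.258, -624.878, 231.289] pointing down, gripper open.
Joint ranges: [-157.87, 157.87], [-19.46, 123.44], [-87.15, 90], [11.01, 140.99], [-62.26, 242.26], [9.8, 113.94], [-161.44, 161.44]. Speed limits (degrees/s): [127.2, 127.2, 172.46, 172.46, 180, 180, 180].

## Interface

Orientations are given as a 3x3 rotation matrix whose columns are the frame's x, y, z axes.
In Python, from plant import r, viewer, order gives the robot as it stands.
- The arm moves only by the shell command python3 -m jog 'ROWS' [FORCE]. ROWS is JSON, a list of rows, each a list of 5 numbers: the opening, from 0 (shut) to 1 (fully open), then the shift along the tool's x, y, z in mm, then the turn about the tool's z in rad. A call has 1 to 20 rows; each row shifts and turns the commanded pose from where the row before left it, along the tool's axes as they then stand; what a row does not reach is not made up. A row lasts 1/12 s, in which the tool goes at most 41.7 mm and 7.16 degrees, less where a joint would pass 70% of its speed; a pose out of reach is approached as far as the arm can. A call is refused whole if a number of a shift passes 41.7 or a number of a turn 0.125, either way. A call with a gripper value outside its range is refused whole. The fingers move at their own pace and stop on an object; FORCE is the grip in N (left out, the last holds). Time passes only in rows, so rows that do not move let the fingers close. It gives the time, the measured TCP pose, the force, the opening and the grip force at its end, in the units of the state.
- r.read_state(): the state, without advancing time (a new reading comes with each control period).
- viewer.snapshot(name): name is "scene" or "top" or "wrist"; returns the picture (480x640x3 uint8, red, green, blue); there is no depth.
- viewer.camera_info(name): a dict with "K" (3x3 intrinsics, pixels), "dist" ([k1, k2, p1, p2, k3] as OpenCV has them; the pictures are not rectified), "world_from_camera" (4x4, takes a point from camera to world coordinates). Camera axes: x right, y down, z forward; pixel columns grow to the right and rows downward; lengths in mm; the calibration is good to about 2 mm. A picture is of the moment at which its call begins: read the wrist's pose just before it. camera_info takes no time and is no camera call; for the wrist camera it gives the pose at the moment of the call.
- order.job_done(): hands the job in; it is judged then, once.
The state is a dict: "time_s": time; "q": joint angles; "qd": joint speeds; "tau": joint torques, N m; "tcp_pos": TCP position; "tcp_rot": TCP orientation; "contact_force": force on the tool from outside, world axes, zero at the start; "wrist_torque": the same for the moment, N m; "gripper_width": finger opening in mm; "grip_force": force on a finger pad.
Only numpy, scipy, OpenCV 4.12 (cv2) and the standard library are available. Lean on these libraries where they do the work, as an engineer would, in place of code of your own. Each camera call takes 0.05 s, during which the arm holds its last target. There are 200 camera calls.

## Working session

There is one attempt and no reset: what is moved stays moved. The work goes in short steps, Python scripts to look and compute and a shell command to move; the robot and the scene stay as the last step left them, time stands still between calls to the robot, and variables do not carry over. Pictures are saved under pics/ and viewed, at most 10 in all, crops included, and the job is handed in when it is done.

```bash
mkdir -p pics; ls; python3 - <<'E'
from plant import r,viewer
import cv2
s=r.read_state();print(s,r.grasp_offset)
for n in("scene","top"):
    cv2.imwrite(f"pics/{n}0.png",viewer.snapshot(n)[:,:,::-1]);c=viewer.camera_info(n);print(c)
E
```

```text
pics
{'time_s': 0.0, 'q': array([62.97888012, 33.03152063,  1.42382046, 82.38811615, -0.85966093,
       64.68473265, -3.2352598 ]), 'qd': array([ 0.09218719,  0.0269825 ,  0.01606408,  0.13329248, -0.01863637,
       -0.04776026,  0.02042639]), 'tau': array([-1.03840403e-04, -7.65747643e+01,  2.25009374e+00, -2.85966432e+01,
        1.51980878e-02,  1.26361888e-02,  1.02875235e-04]), 'tcp_pos': array([ 255.0871236 , -624.44982742,  230.44579299]), 'tcp_rot': array([[ 9.25717394e-01,  3.78215310e-01, -6.96862421e-04],
       [ 3.78215943e-01, -9.25716213e-01,  1.48117259e-03],
       [-8.48946913e-05, -1.63471171e-03, -9.99998660e-01]]), 'contact_force': array([ 1.39641753, -0.08152963, -0.05867137]), 'wrist_torque': array([ 0.0252163 , -0.00643268,  0.01318821]), 'grip_force': 0.0, 'gripper_width': 85.51197728309032} 18.700000000000003
{'K': array([[550.53095547,   0.        , 317.52822462],
       [  0.        , 550.53095547, 226.17370432],
       [  0.        ,   0.        ,   1.        ]]), 'dist': array([-0.10757155,  0.        ,  0.        ,  0.        ,  0.        ]), 'world_f
[... 255 characters left out ...]
061221e+03],
       [ 0.00000000e+00,  0.00000000e+00,  0.00000000e+00,
         1.00000000e+00]])}
{'K': array([[490.2414028 ,   0.        , 331.6877677 ],
       [  0.        , 490.2414028 , 233.19482817],
       [  0.        ,   0.        ,   1.        ]]), 'dist': array([0.03457775, 0.        , 0.        , 0.        , 0.        ]), 'world_from_camera': array([[-2.45157428e-02, -9.81163540e-01,  1.91617028e-01,
         2.75558935e+02],
       [-9.99638437e-01,  2.61772319e-02,  6.14385238e-03,
         2.17943177e+01],
       [-1.10441273e-02, -1.91397125e-01, -9.81450543e-01,
         1.43384839e+03],
       [ 0.00000000e+00,  0.00000000e+00,  0.00000000e+00,
         1.00000000e+00]])}
```

View pics/top0.png

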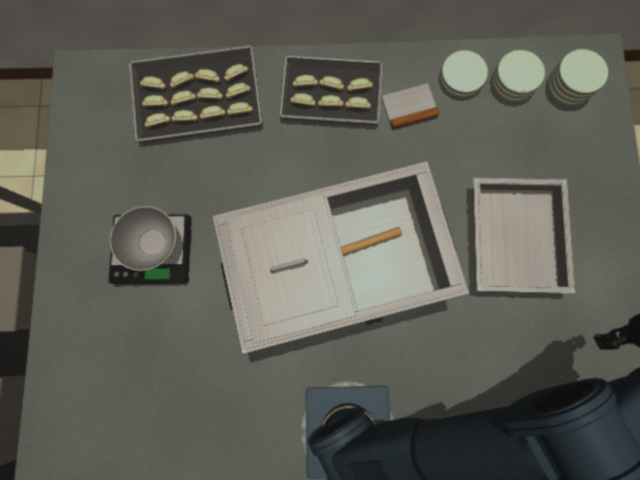

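View pics/scene0.png

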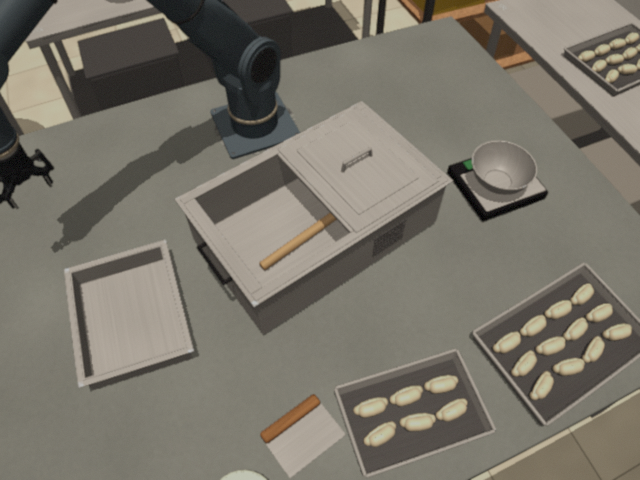

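The top view shows the warmer corners near (214,216), (428,163), (468,293) and (244,352). The pin is visible from the bar at (343,250) to its open end at (401,231). The scene view shows the same open end near (265,265).

```bash
cat > h.py <<'E'
import numpy as np,cv2
from plant import r,viewer
def ray(c,px):
    p=cv2.undistortPoints(np.array([[px]],float),c["K"],np.array(c["dist"]))[0,0]
    T=c["world_from_camera"];return T[:3,3],T[:3,:3]@[p[0],p[1],1]
def onz(c,px,z):
    o,d=ray(c,px);return o+d*(z-o[2])/d[2]
def wood(im,box):
    h=cv2.cvtColor(im,cv2.COLOR_RGB2HSV);m=cv2.inRange(h,(8,90,90),(25,255,255))
    k=np.zeros_like(m);x0,y0,x1,y1=box;k[y0:y1,x0:x1]=255
    m=m&k;n,l,s,_=cv2.connectedComponentsWithStats(m);i=1+np.argmax(s[1:,4])
    p=np.argwhere(l==i)[:,::-1].astype(float)
    c=p.mean(0);d=np.linalg.svd(p-c,full_matrices=False)[2][0];t=(p-c)@d
    return c+d*t.min(),c+d*t.max(),len(p)
E
python3 - <<'E'
from h import *
ct=viewer.camera_info("top");cs=viewer.camera_info("scene")
w=[onz(ct,p,190) for p in[(214,216),(428,163),(468,293),(244,352)]]
print("corners",np.round(w),[np.linalg.norm(w[i]-w[i-1]).round() for i in range(4)])
C=np.mean(w,0);y=w[0]+w[3]-w[1]-w[2];y[2]=0;y/=np.linalg.norm(y);print("C",C,"y",y)
x=np.array([y[1],-y[0],0])
for n,c,b in(("top",ct,(320,180,450,300)),("scene",cs,(220,190,345,290))):
    a,e,N=wood(viewer.snapshot(n),b)
    for p in(a,e):
        P=onz(c,p,63);print(n,p.round(1),N,P.round(),"warmer xy",((P-C)@x).round(),((P-C)@y).round())
s=r.read_state();print(np.degrees(np.arctan2(s["tcp_rot"][1,1],s["tcp_rot"][0,1])))
E
```

```text
corners [[ 572.  335.  190.]
 [ 701. -230.  190.]
 [ 356. -309.  190.]
 [ 226.  253.  190.]] [np.float64(356.0), np.float64(579.0), np.float64(353.0), np.float64(577.0)]
C [463.82668912  12.32682718 190.        ] y [-0.22432036  0.97451546  0.        ]
top [400.1 230.4] 500 [ 546. -165.   63.] warmer xy 41.0 -191.0
top [341.6 250.7] 500 [492.   4.  63.] warmer xy 25.0 -15.0
scene [332.9 215.5] 789 [472.  60.  63.] warmer xy 18.0 45.0
scene [261.3 266.5] 789 [ 545. -167.   63.] warmer xy 39.0 -193.0
-67.77784538186673
```

```bash
python3 -m jog '[[1,0,0,-7,-0.1245],[1,0,0,-7,-0.1245],[1,0,0,-7,-0.1245],[1,0,0,-7,-0.1245],[1,0,0,-7,-0.1245],[1,0,0,-7,-0.1245],[1,0,0,-7,-0.1245],[1,0,0,-7,-0.1245],[1,0,0,-7,-0.1245],[1,0,0,-7,-0.1245],[1,0,0,-7,-0.1245],[1,0,0,-7,-0.1245],[1,0,0,0,0]]' 20
python3 -m jog '[[1,10,10,0,0],[1,19,21,0,0],[1,19,21,0,0],[1,19,21,0,0],[1,19,21,0,0],[1,19,21,0,0],[1,19,21,0,0],[1,19,21,0,0],[1,19,21,0,0],[1,19,21,0,0],[1,19,21,0,0],[1,19,21,0,0],[1,19,21,0,0],[1,19,21,0,0],[1,19,21,0,0],[1,19,21,0,0],[1,19,21,0,0],[1,19,21,0,0],[1,19,21,0,0],[1,19,21,0,0]]'
python3 -m jog '[[1,17,10,0,0],[1,0,0,0,0],[1,0,0,0,0]]'
python3 - <<'E'
from h import *
c=viewer.camera_info("wrist");im=viewer.snapshot("wrist");cv2.imwrite("pics/w1.png",im[:,:,::-1])
s=r.read_state();print(s["tcp_pos"],s["tcp_rot"].round(3),s["q"].round(),s["time_s"])
a,e,N=wood(im,(0,0,640,480))
for p in(a,e):print(p.round(),N,onz(c,p,63).round(1))
E
```

```text
time_s: 1.28
tcp_pos: [255.3, -625.3, 316.5]
tcp_rot: [[-0.311, 0.95, 0.001], [0.95, 0.311, -0.001], [-0.002, 0.0, -1.0]]
contact_force: [-0.8, -0.1, -0.5]
gripper_width: 85.4
grip_force: 0.0
time_s: 2.95
tcp_pos: [531.4, -145.3, 314.9]
tcp_rot: [[-0.301, 0.954, -0.0], [0.954, 0.301, 0.0], [0.0, -0.0, -1.0]]
contact_force: [-0.1, -0.4, 0.2]
gripper_width: 85.2
grip_force: 0.0
time_s: 3.2
tcp_pos: [535.4, -126.1, 314.9]
tcp_rot: [[-0.305, 0.952, -0.001], [0.952, 0.305, 0.0], [0.001, -0.0, -1.0]]
contact_force: [-0.1, -0.6, 0.2]
gripper_width: 85.6
grip_force: 0.0
[ 535.1498929  -127.53074629  314.89059181] [[-0.304  0.953 -0.001]
 [ 0.953  0.304 -0.   ]
 [-0.    -0.001 -1.   ]] [ 30.  20. -30.  93.  11.  70.  15.] 3.25
[312.  14.] 5234 [477.9  38.1  63. ]
[312. 235.] 5234 [ 543. -166.   63.]
```

View pics/w1.png

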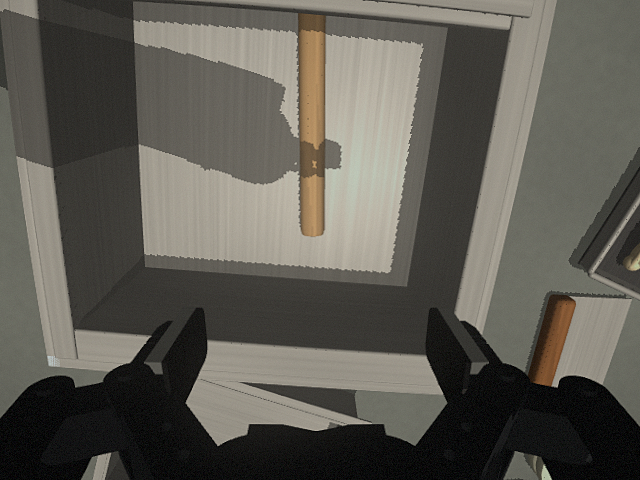

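The wrist view shows the pin's open end at (312,235), running straight up the image, so the tool is aligned and about 4 mm off in y. I'll correct that and go down.

```bash
python3 -m jog '[[1,0,-4,10,0],[1,0,0,20,0],[1,0,0,20,0],[1,0,0,20,0],[1,0,0,20,0],[1,0,0,20,0],[1,0,0,20,0],[1,0,0,20,0],[1,0,0,20,0],[1,0,0,20,0],[1,0,0,20,0],[1,0,0,15,0],[1,0,0,15,0],[1,0,0,10,0],[1,0,0,8,0],[1,0,0,4,0],[1,0,0,1,0],[1,0,0,0,0],[1,0,0,0,0]]' 20
python3 -m jog '[[0,0,0,0,0],[0,0,0,0,0],[0,0,0,0,0],[0,0,0,0,0],[0,0,0,0,0],[0,0,0,0,0],[0,0,0,0,0],[0,0,0,0,0],[0,0,0,0,0],[0,0,0,0,0],[0,0,0,0,0],[0,0,0,0,0]]' 25
```

```text
time_s: 4.83
tcp_pos: [532.0, -128.6, 52.9]
tcp_rot: [[-0.306, 0.952, 0.001], [0.952, 0.306, -0.0], [-0.0, 0.001, -1.0]]
contact_force: [-0.6, -0.4, 0.6]
gripper_width: 85.2
grip_force: 0.0
time_s: 5.83
tcp_pos: [531.7, -128.5, 52.6]
tcp_rot: [[-0.306, 0.952, 0.0], [0.952, 0.306, -0.0], [-0.0, 0.0, -1.0]]
contact_force: [-1.6, 0.6, 5.8]
gripper_width: 25.4
grip_force: 25.1
```

```bash
python3 -m jog '[[0,0,0,-4,0],[0,0,0,-6,0],[0,0,0,-8,0],[0,0,0,-8,0],[0,0,0,-8,0],[0,0,0,-8,0],[0,0,0,-8,0],[0,0,0,-8,0],[0,0,0,-6,0],[0,0,0,0,0],[0,0,0,0,0]]' 25
python3 - <<'E'
from h import *
for n in("wrist","scene"):
    cv2.imwrite(f"pics/{n}2.png",viewer.snapshot(n)[:,:,::-1])
a=cv2.imread("pics/wrist2.png");b=cv2.imread("pics/scene2.png")[100:340,130:450]
cv2.imwrite("pics/c2.png",np.hstack([cv2.resize(a,(400,300)),cv2.resize(b,(400,300))]))
E
```

```text
time_s: 6.75
tcp_pos: [531.8, -128.6, 116.6]
tcp_rot: [[-0.306, 0.952, 0.001], [0.952, 0.306, -0.0], [-0.0, 0.001, -1.0]]
contact_force: [-0.2, 0.1, -1.6]
gripper_width: 24.8
grip_force: 24.6
```

View pics/c2.png

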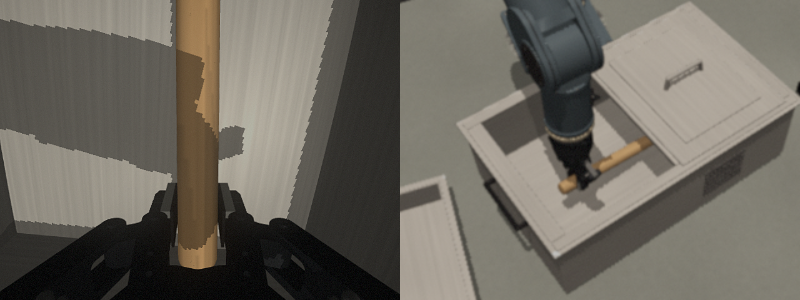

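The crop shows the pin gripped and raised, with its end right at the fingers. I can't tell whether it has tipped, so I'll measure the taper and the wrist moment.

```bash
cat >> h.py <<'E'
def tilt():
    c=viewer.camera_info("wrist");im=cv2.undistort(viewer.snapshot("wrist"),c["K"],np.array(c["dist"]))
    h=cv2.cvtColor(im,cv2.COLOR_RGB2HSV);m=cv2.inRange(h,(8,80,40),(25,255,255))
    T=c["world_from_camera"];s=r.read_state();out=[]
    for v in range(5,330,20):
        u=np.where(m[v,200:440])[0]+200
        if len(u)<20: continue
        d=c["K"][0,0]*26/(np.percentile(u,99)-np.percentile(u,1)+1) 
        p=np.linalg.inv(c["K"])@[np.median(u),v,1]*d
        out.append(T[:3,:3]@p+T[:3,3])
    out=np.array(out);q=(out-s["tcp_pos"])@s["tcp_rot"]
    print("tool x,z of pin:",q[:,[0,2]].round().tolist());k=np.polyfit(q[:,0],q[:,2],1)
    print("tilt deg",np.degrees(np.arctan(k[0])),"F",s["contact_force"],"M",s["wrist_torque"]@s["tcp_rot"],"cam",((T[:3,3]-s["tcp_pos"])@s["tcp_rot"]).round())
E
python3 -c "from h import *;tilt()"
```

```text
tool x,z of pin: [[118.0, 19.0], [111.0, 17.0], [104.0, 15.0], [97.0, 13.0], [90.0, 15.0], [83.0, 13.0], [75.0, 10.0], [68.0, 10.0], [60.0, 10.0], [53.0, 8.0], [45.0, 6.0], [38.0, 3.0], [29.0, 3.0], [21.0, 3.0], [13.0, 0.0], [5.0, -2.0], [-3.0, -4.0]]
tilt deg 10.11095754733672 F [-0.22838068 -1.41788264 -1.50738367] M [-0.02701015 -0.14492892  0.00082634] cam [  77.   -0. -143.]
```

The measured tilt is 10°, which matches a tail still on the floor with the pin pivoting in the pads. I'll lift on with a slight pull outward.

```bash
python3 -m jog '[[0,0,0,-5,0],[0,0,0,-8,0],[0,-1,0,-8,0],[0,-1,0,-8,0],[0,-1,0,-8,0],[0,-1,0,-8,0],[0,-2,0,-8,0],[0,-2,0,-8,0],[0,-2,0,-8,0],[0,0,0,-4,0],[0,0,0,0,0],[0,0,0,0,0]]' 25
python3 -c "from h import *;tilt()"
```

```text
time_s: 7.9
tcp_pos: [534.7, -138.0, 189.4]
tcp_rot: [[-0.306, 0.952, 0.0], [0.952, 0.306, -0.0], [-0.0, 0.0, -1.0]]
contact_force: [-0.2, -0.1, -0.9]
gripper_width: 25.0
grip_force: 24.8
tool x,z of pin: [[127.0, 52.0], [118.0, 49.0], [109.0, 47.0], [100.0, 41.0], [92.0, 35.0], [83.0, 33.0], [75.0, 30.0], [67.0, 28.0], [59.0, 25.0], [51.0, 20.0], [43.0, 15.0], [34.0, 15.0], [27.0, 10.0], [19.0, 7.0], [11.0, 5.0], [5.0, -2.0], [-3.0, -5.0]]
tilt deg 23.387397910731547 F [-0.59576373  0.45568363 -1.67413204] M [-0.01290072 -0.15908469  0.0631095 ] cam [  77.   -0. -143.]
```

```bash
python3 -m jog '[[0,-4,0,-5,0],[0,-7,0,-9,0],[0,-7,0,-9,0],[0,-7,0,-9,0],[0,-7,0,-9,0],[0,-7,0,-9,0],[0,-7,0,-9,0],[0,-7,0,-9,0],[0,-7,0,-9,0],[0,-4,0,-5,0],[0,0,0,0,0],[0,0,0,0,0]]' 25
python3 -c "from h import *;tilt()"
python3 -m jog '[[0,-4,0,-5,0],[0,-7,0,-9,0],[0,-7,0,-9,0],[0,-7,0,-9,0],[0,-7,0,-9,0],[0,-7,0,-9,0],[0,-7,0,-9,0],[0,-4,0,-5,0],[0,0,0,0,0],[0,0,0,0,0]]' 25
python3 - <<'E'
from h import *
tilt()
cv2.imwrite("pics/s3.png",np.hstack([cv2.resize(viewer.snapshot(n)[a:a+300,b:b+400,::-1],(400,300)) for n,a,b in(("scene",50,80),("top",100,200))]))
E
```

```text
time_s: 8.95
tcp_pos: [554.3, -199.0, 271.3]
tcp_rot: [[-0.306, 0.952, 0.0], [0.952, 0.306, 0.0], [0.0, 0.0, -1.0]]
contact_force: [-0.4, 1.0, -3.1]
gripper_width: 24.8
grip_force: 24.7
tool x,z of pin: [[142.0, 113.0], [129.0, 104.0], [117.0, 95.0], [106.0, 87.0], [95.0, 79.0], [85.0, 71.0], [74.0, 64.0], [65.0, 57.0], [56.0, 47.0], [47.0, 40.0], [38.0, 34.0], [31.0, 26.0], [23.0, 20.0], [17.0, 12.0], [8.0, 10.0], [3.0, 2.0], [-3.0, -5.0]]
tilt deg 38.89786442872019 F [ 0.77317289  0.69453881 -1.65467248] M [-4.34133294e-02 -2.11450439e-01 -5.97070890e-05] cam [  76.   -0. -143.]
time_s: 9.83
tcp_pos: [569.5, -246.3, 335.0]
tcp_rot: [[-0.306, 0.952, -0.0], [0.952, 0.306, 0.0], [0.0, -0.0, -1.0]]
contact_force: [-1.4, 0.1, -2.2]
gripper_width: 25.1
grip_force: 24.8
tool x,z of pin: [[142.0, 113.0], [129.0, 104.0], [118.0, 95.0], [106.0, 87.0], [95.0, 79.0], [85.0, 71.0], [75.0, 60.0], [65.0, 53.0], [56.0, 43.0], [48.0, 37.0], [39.0, 34.0], [30.0, 29.0], [23.0, 20.0], [15.0, 17.0], [8.0, 10.0], [3.0, 2.0], [-3.0, -5.0]]
tilt deg 38.45324075378311 F [ 0.19135653  0.09187827 -0.91632451] M [ 0.00504801 -0.22810549  0.03548307] cam [  77.   -0. -143.]
```

View pics/s3.png

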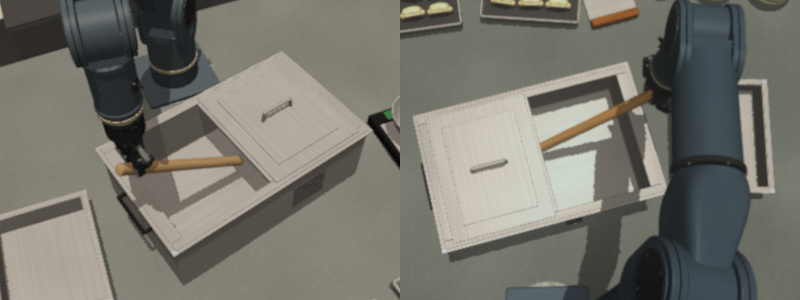

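The pin is slanting at 38.5° and its end is out over the rim. The tail (z≈116) is still just below the bar, so I'll tighten the grip, pull along the pin's axis to clear the bar, then lift.

```bash
python3 -m jog '[[0,0,0,0,0],[0,0,0,0,0],[0,0,0,0,0],[0,-3,0,-2,0],[0,-7,0,-5,0],[0,-7,0,-5,0],[0,-7,0,-5,0],[0,-7,0,-5,0],[0,-7,0,-5,0],[0,-7,0,-5,0],[0,-7,0,-5,0],[0,-7,0,-5,0],[0,-7,0,-5,0],[0,-7,0,-5,0],[0,-3,0,-2,0],[0,0,0,0,0],[0,0,0,0,0]]' 100
python3 - <<'E'
from h import *
tilt()
cv2.imwrite("pics/s4.png",np.hstack([cv2.resize(viewer.snapshot(n)[a:a+300,b:b+400,::-1],(400,300)) for n,a,b in(("scene",50,80),("top",100,200))]))
E
```

```text
time_s: 11.4
tcp_pos: [592.9, -318.9, 389.1]
tcp_rot: [[-0.306, 0.952, -0.0], [0.952, 0.306, 0.0], [0.0, 0.0, -1.0]]
contact_force: [0.6, 0.8, -1.4]
gripper_width: 22.6
grip_force: 98.6
tool x,z of pin: [[142.0, 113.0], [129.0, 104.0], [118.0, 95.0], [106.0, 87.0], [95.0, 79.0], [85.0, 72.0], [75.0, 60.0], [65.0, 50.0], [56.0, 47.0], [47.0, 41.0], [39.0, 32.0], [30.0, 29.0], [23.0, 20.0], [16.0, 15.0], [9.0, 10.0], [-2.0, 12.0], [-11.0, 10.0]]
tilt deg 36.273676349266026 F [-0.18014535  0.61990975 -1.78424603] M [-0.01088392 -0.2748234  -0.04191595] cam [  76.   -0. -142.]
```

View pics/s4.png

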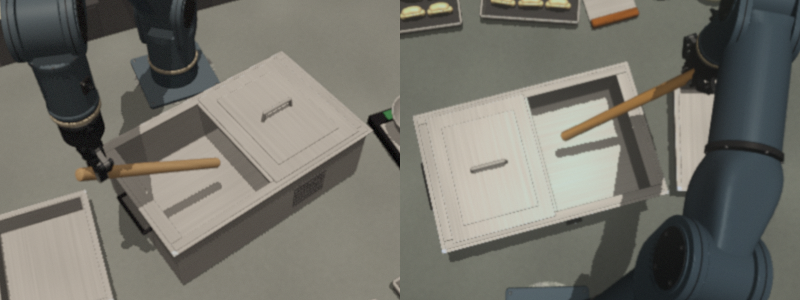

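The tail end now shows free of the bar, at top-crop (565,135), so I'll lift.

```bash
python3 -m jog '[[0,0,0,-4,0],[0,-1,0,-8,0],[0,-2,0,-8,0],[0,-2,0,-9,0],[0,-2,0,-9,0],[0,-2,0,-9,0],[0,-2,0,-9,0],[0,-2,0,-9,0],[0,-2,0,-9,0],[0,-2,0,-9,0],[0,-2,0,-9,0],[0,-2,0,-9,0],[0,-2,0,-9,0],[0,-1,0,-7,0],[0,0,0,-4,0],[0,0,0,0,0],[0,0,0,0,0],[0,0,0,0,0],[0,0,0,0,0]]' 100
python3 - <<'E'
from h import *
tilt()
cv2.imwrite("pics/s5.png",np.hstack([cv2.resize(viewer.snapshot(n)[a:a+300,b:b+400,::-1],(400,300)) for n,a,b in(("scene",50,30),("top",100,200))]))
# tail by two views
P=[]
for n,box in(("scene",(90,100,400,300)),("top",(340,150,520,260))):
    print(n,wood(viewer.snapshot(n),box))
E
```

```text
time_s: 13.13
tcp_pos: [600.0, -341.7, 510.0]
tcp_rot: [[-0.306, 0.952, -0.001], [0.952, 0.306, 0.0], [0.0, -0.0, -1.0]]
contact_force: [-0.1, 0.1, -1.6]
gripper_width: 22.6
grip_force: 98.6
tool x,z of pin: [[142.0, 113.0], [130.0, 104.0], [118.0, 95.0], [107.0, 87.0], [96.0, 79.0], [85.0, 68.0], [75.0, 60.0], [65.0, 54.0], [57.0, 44.0], [47.0, 41.0], [39.0, 35.0], [32.0, 26.0], [24.0, 20.0], [15.0, 18.0], [9.0, 10.0], [-2.0, 12.0], [-11.0, 10.0]]
tilt deg 36.06480819323319 F [ 0.86027443 -1.29743403 -2.06127859] M [ 0.01538075 -0.21635318  0.00464082] cam [  77.   -0. -142.]
scene (array([289.04484794, 183.8445881 ]), array([160.99897397, 186.9577997 ]), 1365)
top (array([520.0502406, 152.1321892]), array([374.02828098, 224.0574158 ]), 1582)
```

View pics/s5.png

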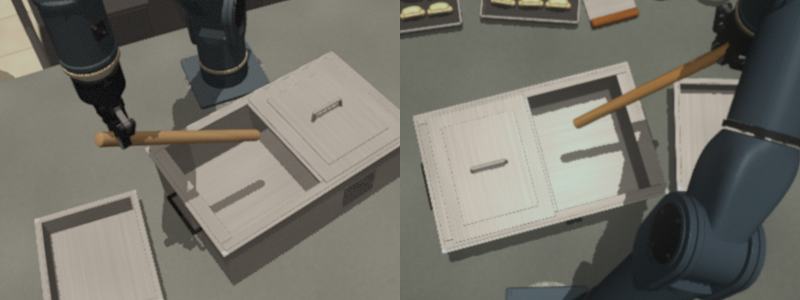

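The pin is held clear of the opening. I'll triangulate the tail from scene (289,184) and top (374,224), then hand in.

```bash
python3 - <<'E'
from h import *
(o,d),(p,e)=[ray(viewer.camera_info(n),x) for n,x in(("scene",(289,184)),("top",(374,224)))]
t=np.linalg.lstsq(np.c_[d,-e],p-o,rcond=None)[0];A=o+t[0]*d;B=p+t[1]*e
print(A,B)
if min(A[2],B[2])>245 and np.linalg.norm(A-B)<12:
    from plant import order
    print(order.job_done())
E
```

```text
[516.17095517 -69.60817393 303.65166001] [515.60776439 -71.27146752 303.66900455]
the job is handed in; nothing more can be done
None
```

The job is handed in. The pin came out slantwise, open end first, and is held still in the gripper at about 37° with its lower end at z ≈ 304 mm, about 114 mm above the rim. The lid and pan look unmoved in the pictures; I did not check the bowl and scale after the start.

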